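# Find the loose bolt on the wheel's drive box and hold its cover open

### The job

First lift the loose dust cap off the middle bolt of the wheel's drive box and set it upright into the empty well of the wooden cap rack. Then tap the bolt heads, pushing down on each until it stops, to find the one loose bolt that sinks and stays down, and lift the hinged cover that lies beside that bolt at least 45 degrees so the potter can get a spanner to its nut; leave the other covers shut and the spare caps and other things alone. Finish while still holding that cover open with the gripper: it falls shut if let go.

Things in the scene. Friction and masses are not known exactly. Their poses are not given: they have to be found in the camera images.
- drive_box: Grey drive box of a potter's wheel, fixed, 160 (x) x 290 (y) x 60 mm high, dark motor drum (84 mm wide, 90 mm long) at its -y end, turned up to 0.25 rad. Origin: centre of its underside; x points away from the robot, y to the robot's left. Near its far edge (x = +45 mm) three bolts stand at y = +85 (left), 0 and -85 mm (right); on the robot's side of each lies its hinged cover.
- dust_cap: Loose black plastic dust cap, an upside-down cup 34 mm in diameter and 30 mm tall, 30 g, at first standing over the head of the middle bolt (on the box top, not on the bolt). Origin at the centre of its underside, z up. Grip it by its sides from above, pads closing along the box's y (85 mm to the next bolt's axis).
- cap_rack: Fixed wooden block 80 (x) x 240 (y) x 22 mm high with three round wells in a row, at y = -78, 0 and +78 mm from its centre, each 43 mm in diameter and 14 mm deep. Origin at the centre of its underside, y along the row.
- free_well (a point): Centre of the floor of the only empty well, the one at the rack's own -y end; floor 8 mm above the table, rim 14 mm above the floor. A seated cap's origin coincides with this point (up to 4.5 mm play sideways).
- spare_cap_1: Another loose dust cap like the first, already in the rack's middle well. Origin at the centre of its underside. Leave alone.
- spare_cap_2: Another loose dust cap, already in the rack's +y well. Origin at the centre of its underside. Leave alone.
- bowl: Loose terracotta bowl, 130 mm wide, 55 mm tall, a bystander. Origin at the centre of its underside.
- slip_pot: Loose terracotta pot, 80 mm wide, 85 mm tall, a bystander. Origin at the centre of its underside.
- brush: Loose brush lying on the table, a bystander. Origin under its middle.
- bolt_left (a joint): Height of the left bolt: 0 as it stands, grows as it sinks (m). The loose one (any of the three, not visible) sinks 7 mm under a push of about 2.5 N, then meets a hard stop, and stays down; the two tight ones give less than 2 mm even at 20 N.
- bolt_left_top (a point): Centre of the top of the left bolt's steel head, 15 mm above the box top (75 mm above the table) as it stands; moves with the bolt. The head is 25 mm wide.
- cover_left (a joint): Angle of the left bolt's aluminium cover (60 mm wide along y, 62 mm long along x, 5 mm thick, 100 g): 0 shut (lying flat), grows as its far edge rises, hard stop at 1.05 rad. Moves freely and falls shut when let go. Lifted by its fin, the fin can pivot between the pads, so the tool need not lean as far as the cover.
- fin_left (a point): Point in the upright grip fin on top of the left cover, near the cover's far edge: the fin is 10 mm thick (along the box's y), 18 mm long (along x) and stands 34 mm above the cover; the point is 20 mm above the cover's top and moves with the cover. Shut, it lies 53 mm in box x and 24 mm up from the hinge.
- hinge_left (a point): Point on the left cover's hinge axis, which runs along the box's y at the cover's edge nearest the robot, 64 mm above the table.
- bolt_middle (a joint): Height of the middle bolt: 0 as it stands, grows as it sinks (m). The loose one (any of the three, not visible) sinks 7 mm under a push of about 2.5 N, then meets a hard stop, and stays down; the two tight ones give less than 2 mm even at 20 N.
- bolt_middle_top (a point): Centre of the top of the middle bolt's steel head, 15 mm above the box top (75 mm above the table) as it stands; moves with the bolt. The head is 25 mm wide.
- cover_middle (a joint): Angle of the middle bolt's aluminium cover (60 mm wide along y, 62 mm long along x, 5 mm thick, 100 g): 0 shut (lying flat), grows as its far edge rises, hard stop at 1.05 rad. Moves freely and falls shut when let go. Lifted by its fin, the fin can pivot between the pads, so the tool need not lean as far as the cover.
- fin_middle (a point): Point in the upright grip fin on top of the middle cover, near the cover's far edge: the fin is 10 mm thick (along the box's y), 18 mm long (along x) and stands 34 mm above the cover; the point is 20 mm above the cover's top and moves with the cover. Shut, it lies 53 mm in box x and 24 mm up from the hinge.
- hinge_middle (a point): Point on the middle cover's hinge axis, which runs along the box's y at the cover's edge nearest the robot, 64 mm above the table.
- bolt_right (a joint): Height of the right bolt: 0 as it stands, grows as it sinks (m). The loose one (any of the three, not visible) sinks 7 mm under a push of about 2.5 N, then meets a hard stop, and stays down; the two tight ones give less than 2 mm even at 20 N.
- bolt_right_top (a point): Centre of the top of the right bolt's steel head, 15 mm above the box top (75 mm above the table) as it stands; moves with the bolt. The head is 25 mm wide.
- cover_right (a joint): Angle of the right bolt's aluminium cover (60 mm wide along y, 62 mm long along x, 5 mm thick, 100 g): 0 shut (lying flat), grows as its far edge rises, hard stop at 1.05 rad. Moves freely and falls shut when let go. Lifted by its fin, the fin can pivot between the pads, so the tool need not lean as far as the cover.
- fin_right (a point): Point in the upright grip fin on top of the right cover, near the cover's far edge: the fin is 10 mm thick (along the box's y), 18 mm long (along x) and stands 34 mm above the cover; the point is 20 mm above the cover's top and moves with the cover. Shut, it lies 53 mm in box x and 24 mm up from the hinge.
- hinge_right (a point): Point on the right cover's hinge axis, which runs along the box's y at the cover's edge nearest the robot, 64 mm above the table.
Not all that is in view belongs to the job. Leave any purple look-alike of the dust_cap alone.

How it is judged:
On the way, in this order (a step that is already met when the one before it is completed fails the run):
1. the dust cap sits upright in the empty well, let go (horizontal distance between dust_cap and free_well below 0.007 m and z of dust_cap in the frame of free_well below 0.004 m and angle between dust_cap's own z axis and vertical below 0.12 rad and contact force between the fingers and dust_cap below 0.05 N), for 0.2 s.
2. the loose bolt has been tapped and has sunk (value of joint any of bolt_left, bolt_middle, bolt_right above 0.004 m), for 0.1 s.
At the end, for the whole second after the job is handed in: Dust cap in the formerly empty well (within 7 mm of centre, under 4 mm above its floor, tilt under 0.12 rad); loose bolt sunk over 4 mm; its cover held by the fingers (over 0.3 N) at more than 0.70 rad; other two covers under 0.08 rad (horizontal distance between dust_cap and free_well below 0.007 m and z of dust_cap in the frame of free_well below 0.004 m and angle between dust_cap's own z axis and vertical below 0.12 rad and ((value of joint bolt_left above 0.004 m and value of joint cover_left above 0.7 rad and contact force between the fingers and cover_left above 0.3 N and value of joint each of cover_middle, cover_right below 0.08 rad) or (value of joint bolt_middle above 0.004 m and value of joint cover_middle above 0.7 rad and contact force between the fingers and cover_middle above 0.3 N and value of joint each of cover_left, cover_right below 0.08 rad) or (value of joint bolt_right above 0.004 m and value of joint cover_right above 0.7 rad and contact force between the fingers and cover_right above 0.3 N and value of joint each of cover_left, cover_middle below 0.08 rad))); the arm keeps its last pose, push and grip.
It fails at once if a cover is lifted (over 0.3 rad) though its bolt has not been tapped and found loose ((value of joint cover_left above 0.3 rad and value of joint bolt_left below 0.004 m) or (value of joint cover_middle above 0.3 rad and value of joint bolt_middle below 0.004 m) or (value of joint cover_right above 0.3 rad and value of joint bolt_right below 0.004 m)).
It fails at once if the bowl, pot or brush is moved over 50 mm, or a spare cap over 20 mm (distance of any of bowl, slip_pot, brush from where it was at the start of the episode above 0.05 m or distance of any of spare_cap_1, spare_cap_2 from where it was at the start of the episode above 0.02 m).
It also fails if it takes over 58 s, if anything falls off the work surface, if the arm or the gripper's body presses on something with over 40 N, if the wrist force passes 120 N, or if a joint passes its speed limit or range.

### The arm

A 6-joint arm with a two-finger parallel gripper is mounted at the origin on the work surface. World frame = base frame: x ahead of the robot, y to its left, z up, the work surface at z = 0. Lengths are in m, angles in rad, forces in N, time in s.
With the tool pointing down it reaches from about 0.35 to 0.8 m from the base axis. Payload 7.3 kg.
Tool frame: the origin (TCP) lies between the finger pads; the fingertips stand 25 mm ahead of it and the grasp point (between the pads) lies 6 mm ahead of it (r.tip_extent is the distance from the TCP to the fingertips, in m); z points along the fingers, y is the line along which they close (so a half turn about z gives the same grasp; the last joint's range is limited). The gripper opens to 85 mm and grips with 20 to 120 N. Pads are 22 mm wide; open, the fingers measure 114 mm over their backs; the gripper's body (76 mm by 85 mm) begins 54 mm behind the grasp point. The pads swing forward as they close: fully open they stand 13 mm farther back than shut.
Start: joints at [0.989, 0.342, 1.524, -0, 1.275, -0.146], TCP at [0.222, 0.476, 0.256] pointing down, gripper open.
Joint ranges: [-2.53, 2.53], [-0.77, 2.02], [0.04, 2.7], [-1, 4.14], [0.28, 2.66], [-3.11, 3.11]. Speed limits (rad/s): [2.57, 2.57, 3.14, 3.14, 3.14, 3.14].

### API

Orientations are given as a unit quaternion [x, y, z, w].
In Python, from workcell import r, command_gripper, optics gives the robot as it stands. The module is installed in compiled form; this text tells all that it offers. Calls block until the motion is done:
- r.reach(position, orientation): joint-space move of the TCP to a pose.
- r.move_straight(position, orientation=None, speed=0.15, max_force=None): straight line of the TCP; orientation=None keeps the orientation; speed is the mean speed in m/s. With max_force (N) it stops when the force on the tool has changed by that much, and returns True; else False.
- r.movej(angles): joint-space move.
- command_gripper(opening, force=None): finger opening in m; force is the grip in N (None keeps the last); returns when the fingers have stopped.
- r.hold(seconds).
- r.solve_ik(position, orientation): joint angles nearest the present ones, or None.
- r.read_state(): the state.
- optics.get_image(name): name is "scene" or "top" or "wrist"; returns (picture, depth): 480x640x3 uint8, red, green, blue; 480x640 float32, m along the optical axis (not along the pixel's ray), 0 where there is no reading.
- optics.camera_model(name): a dict with "K" (3x3 intrinsics, pixels), "k1" (the pictures are not rectified: a ray, as slopes to the right and down, at radius r is drawn at 1 + k1 r^2 times it, then the intrinsics apply), "R" (3x3) and "t" (3): a world point X has camera coordinates R X + t; the wrist camera has in their place "tool_from_camera" (4x4, takes a point from camera to tool coordinates, whose origin is the TCP and whose axes are the flange's). Camera axes: x right, y down, z forward; pixel columns grow to the right and rows downward; lengths in m; the calibration is good to about 2 mm. A picture is of the moment at which its call begins: read the wrist's pose just before it. camera_model takes no time and is no camera call.
A pose or a line that the arm cannot do raises r.PlanningError and nothing moves.
- r.finish_job(): hands the job in; it is judged then, once.
The state is a dict: "time_s": time; "joint_positions": joint angles; "dq": joint speeds; "tau": joint torques, N m; "eef_pos": TCP position; "eef_rot": TCP orientation; "contact_force": force on the tool from outside, world axes, zero at the start; "torque": the same for the moment, N m; "grip_width": finger opening in m; "grip_force": force on a finger pad.
Only numpy, scipy, OpenCV 4.12 (cv2) and the standard library are available. Lean on these libraries where they do the work, as an engineer would, in place of code of your own. Each camera call takes 0.05 s, during which the arm holds its last target. There are 200 camera calls.

## Working session

There is one attempt and no reset: what is moved stays moved. The work goes in short steps, each a Python script; the robot and the scene stay as the last script left them, time stands still between calls to the robot, and variables do not carry over. Pictures are saved under pics/ and viewed, at most 10 in all, crops included, and the job is handed in when it is done.

```bash
mkdir -p pics; cat > h.py <<'E'
import numpy as np, cv2
from workcell import r, command_gripper, optics
from scipy.spatial.transform import Rotation as Ro
def rays(name,uv):
    c=optics.camera_model(name);K=np.array(c["K"]);uv=np.atleast_2d(np.array(uv,float))
    d=np.c_[(uv[:,0]-K[0,2])/K[0,0],(uv[:,1]-K[1,2])/K[1,1]];u=d.copy()
    for _ in range(20): u=d/(1+c["k1"]*(u**2).sum(1,keepdims=True))
    return np.c_[u,np.ones(len(u))],c
def todepth(name,uv,z):
    d,c=rays(name,uv); return (d*np.array(z).reshape(-1,1)-np.array(c["t"]))@np.array(c["R"])
def toplane(name,uv,h):
    d,c=rays(name,uv);R=np.array(c["R"]);o=-R.T@np.array(c["t"]);w=d@R
    return o+w*((h-o[2])/w[:,2:3])
def down(yaw): # tool z down, tool y along direction yaw+90deg from x
    x=np.array([np.cos(yaw),np.sin(yaw),0]);z=np.array([0,0,-1.]);y=np.cross(z,x)
    return Ro.from_matrix(np.c_[x,y,z]).as_quat()
E
python3 - <<'E'
from h import *
for n in("top","scene"):
    p,d=optics.get_image(n);cv2.imwrite(f"pics/{n}0.png",p[:,:,::-1]);np.savez(n+"0",p=p,d=d)
    c=optics.camera_model(n);print(n,c["K"],c["k1"],-np.array(c["R"]).T@c["t"])
print(r.read_state())
E
```

```text
top [[436.71087643   0.         324.03848577]
 [  0.         436.71087643 241.36957286]
 [  0.           0.           1.        ]] -0.08665197078424522 [ 0.41675161 -0.03306052  1.02874161]
scene [[475.49715854   0.         327.2018399 ]
 [  0.         475.49715854 242.67592771]
 [  0.           0.           1.        ]] 0.022521384786365117 [1.26626088 0.29936964 0.87753169]
{'time_s': 0.1, 'joint_positions': array([ 9.89024959e-01,  3.42652900e-01,  1.52487391e+00, -3.32141457e-05,
        1.27541128e+00, -1.46041075e-01]), 'dq': array([-1.03423198e-03,  4.05058811e-04, -1.07421345e-03,  7.45745429e-05,
       -6.13488002e-04,  4.79482927e-04]), 'tau': array([ 2.17482862e-03, -4.34448838e+01, -2.46491182e+01, -8.56300358e-05,
        4.73716354e-03,  3.15122904e-06]), 'eef_pos': array([0.22142554, 0.47568248, 0.25571212]), 'eef_rot': array([ 2.16140950e-01,  9.76361940e-01, -6.34318841e-04, -2.24594758e-04]), 'contact_force': array([0.03242062, 0.37753781, 0.90611077]), 'torque': array([ 0.0022132 ,  0.05025389, -0.02721117]), 'grip_force': 0.0, 'grip_width': 0.08569891427236806}
```

View pics/top0.png

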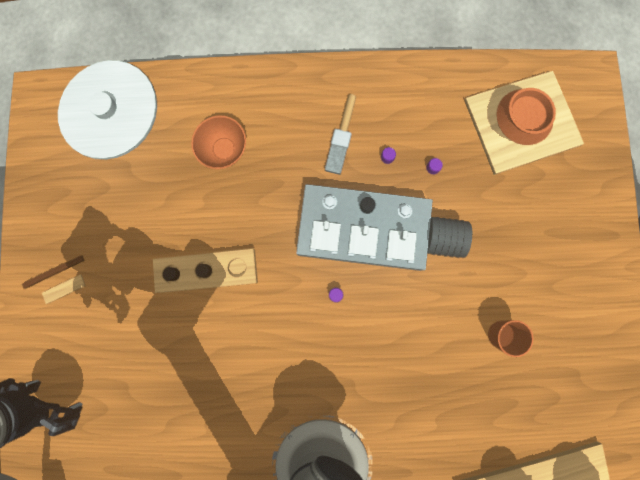

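View pics/scene0.png

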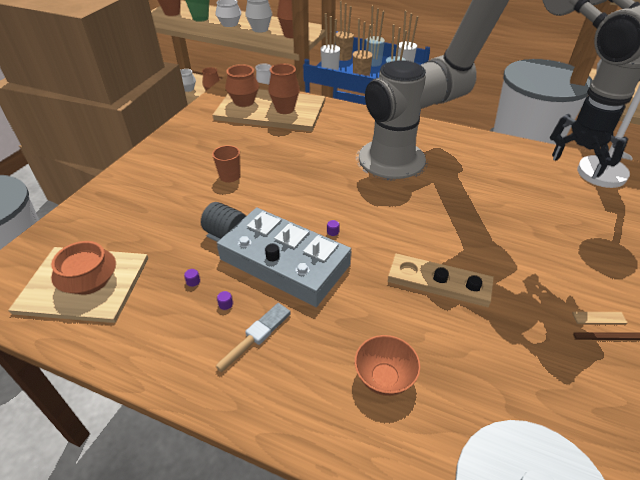

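The top view has world +x up and +y left.

- **Dust cap candidates:** black at (368,205), standing in the middle of the bolt row on the box. The purple caps at (389,155), (435,165) and (336,295) are look-alikes. The black ones at (171,274) and (203,271) are spares in the rack.
- **Choice:** the one at (368,205) fits, being black and over the middle bolt.
- **Empty well:** (237,267), at the rack's -y end.

I'll measure these now and check them in an enlarged crop.

```bash
cat > m.py <<'E'
from h import *
f=np.load("top0.npz");p,d=f["p"],f["d"]
vv,uu=np.mgrid[0:480,0:640]
P=todepth("top",np.c_[uu.ravel(),vv.ravel()],d.ravel()).reshape(480,640,3)
hsv=cv2.cvtColor(p,cv2.COLOR_RGB2HSV)
def roi(m,x0,y0,x1,y1):
    o=np.zeros_like(m,np.uint8);o[y0:y1,x0:x1]=m[y0:y1,x0:x1];return o
def blobs(m,amin):
    n,l,s,c=cv2.connectedComponentsWithStats(m);return [(c[i],s[i,4],l==i) for i in range(1,n) if s[i,4]>=amin]
# box outline: grey-to-white, not drum
m=roi((hsv[...,1]<80)&(hsv[...,2]>90)&(abs(P[...,2]-.06)<.012),285,170,440,285)
m=cv2.morphologyEx(m,cv2.MORPH_CLOSE,np.ones((9,9)))
b=max(blobs(m,50),key=lambda b:b[1])
top=toplane("top",np.argwhere(b[2])[:,::-1],.06)[:,:2].astype(np.float32)
print("box rect",cv2.minAreaRect(top), "z",np.median(P[...,2][b[2]]))
# dark caps
m=roi(hsv[...,2]<50,140,180,420,290)
for c,a,l in blobs(m,40):
    z=np.percentile(P[...,2][l],80);print("dark",c.round(1),a,z.round(4),toplane("top",c,z)[0].round(4))
# bolts
g=roi((hsv[...,1]<40)&(hsv[...,2]>185),310,188,420,222)
for c,a,l in blobs(g,15):
    z=np.median(P[...,2][l]);print("bright",c.round(1),a,z.round(4),toplane("top",c,.075)[0].round(4))
# rack outline
m=roi((P[...,2]>.014)&(P[...,2]<.04),140,240,270,300)
for c,a,l in blobs(cv2.morphologyEx(m,cv2.MORPH_CLOSE,np.ones((15,15))),400):
    t=toplane("top",np.argwhere(l)[:,::-1],.022)[:,:2].astype(np.float32);print("rack",cv2.minAreaRect(t),np.median(P[...,2][l]))
# well floor (depth low inside rack)
m=roi((P[...,2]<.014),226,256,248,278)
for c,a,l in blobs(m,20): print("well",c,a,np.median(P[...,2][l]),toplane("top",c,.008)[0].round(4))
a=cv2.resize(p[175:290,285:445],None,fx=4.5,fy=4.5,interpolation=cv2.INTER_CUBIC)
cv2.imwrite("pics/crop.png",a[:,:,::-1])
E
python3 m.py
```

```text
box rect ((0.5426187515258789, -0.1251024305820465), (0.31480875611305237, 0.16092145442962646), 81.33606719970703) z 0.061312072781579526
bright [329.6 202.2] 160 0.0709 [ 0.5989 -0.035   0.075 ]
bright [405.5 211.2] 156 0.0704 [ 0.5737 -0.2023  0.075 ]
rack ((0.4571084678173065, 0.26228928565979004), (0.08060195297002792, 0.2421218603849411), 4.269702434539795) 0.022313116603044435
well [236.82 267.44] 250 0.008603112041587382 [0.4633 0.1873 0.008 ]
```

View pics/crop.png

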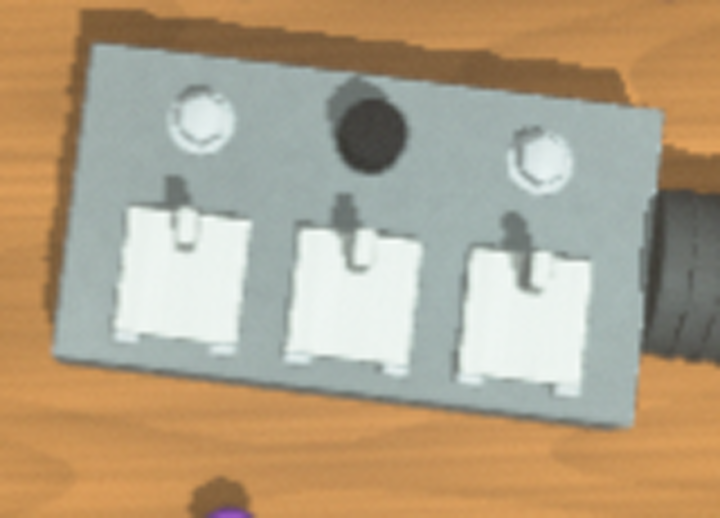

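The crop confirms a single black cap over the middle bolt at about crop (371,136), which is full-image (367.4,205.2), with covers and fins below each bolt. The bolt pair is 169 mm apart (170 expected) and the box yaw is -0.15, so both check out. The dark mask missed the cap, so I'll redo it and cross-check with the scene view.

```bash
cat > m2.py <<'E'
from h import *
def tri(a,b):
    d1,c1=rays("top",a);d2,c2=rays("scene",b);A=np.zeros((3,3));v=np.zeros(3)
    for d,c in((d1,c1),(d2,c2)):
        R=np.array(c["R"]);o=-R.T@c["t"];w=(d@R)[0];w/=np.linalg.norm(w);M=np.eye(3)-np.outer(w,w);A+=M;v+=M@o
    return np.linalg.solve(A,v)
def work(n,f):
    p,d=f["p"],f["d"];vv,uu=np.mgrid[0:480,0:640]
    P=todepth(n,np.c_[uu.ravel(),vv.ravel()],d.ravel()).reshape(480,640,3)
    hsv=cv2.cvtColor(p,cv2.COLOR_RGB2HSV)
    return p,P,hsv
for n in("top","scene"):
    p,P,hsv=work(n,np.load(n+"0.npz"))
    # caps: dark top faces, selected by height bands
    for nm,lo,hi,zt in(("cap",.083,.097,.09),("spare",.031,.046,.038)):
        m=((hsv[...,2]<85)&(P[...,2]>lo)&(P[...,2]<hi)&(P[...,0]>.35)&(P[...,0]<.66)&(P[...,1]>-.25)&(P[...,1]<.42)).astype(np.uint8)
        k,l,s,c=cv2.connectedComponentsWithStats(m)
        for i in range(1,k):
            if s[i,4]>=40: 
                q=toplane(n,np.argwhere(l==i)[:,::-1],zt);(cx,cy),rad=cv2.minEnclosingCircle(q[:,:2].astype(np.float32))
                print(n,nm,c[i].round(1),s[i,4],toplane(n,c[i],zt)[0].round(4),"circ",round(cx,4),round(cy,4),round(rad,4))
    # bolts tops / fins by height
    m=((P[...,2]>.0725)&(P[...,2]<.08)&(P[...,0]>.5)&(P[...,0]<.63)&(P[...,1]>-.23)&(P[...,1]<0)&(hsv[...,2]>120)).astype(np.uint8)
    k,l,s,c=cv2.connectedComponentsWithStats(m)
    for i in range(1,k):
        if s[i,4]>=25: print(n,"bolt",c[i].round(1),s[i,4],P[l==i].mean(0).round(4),toplane(n,c[i],.075)[0].round(4))
    m=((P[...,2]>.085)&(P[...,2]<.11)&(P[...,0]>.5)&(P[...,0]<.63)&(P[...,1]>-.25)&(P[...,1]<0)&(hsv[...,2]>120)).astype(np.uint8)
    k,l,s,c=cv2.connectedComponentsWithStats(m)
    for i in range(1,k):
        if s[i,4]>=6: print(n,"fin",c[i].round(1),s[i,4],P[l==i].mean(0).round(4))
E
python3 m2.py
```

```text
top cap [367.1 204.1] 176 [ 0.5892 -0.1166  0.09  ] circ 0.5891 -0.1167 0.0167
top spare [202.2 270.4] 154 [0.4572 0.2612 0.038 ] circ 0.457 0.2617 0.0167
top spare [169.2 273.6] 148 [0.4517 0.3388 0.038 ] circ 0.4523 0.3385 0.0164
top bolt [329.6 200.7] 72 [ 0.6023 -0.0351  0.0747] [ 0.6022 -0.0351  0.075 ]
top bolt [405.4 209.6] 72 [ 0.5773 -0.2021  0.0754] [ 0.5774 -0.2022  0.075 ]
top fin [326.4 225.1] 43 [ 0.5444 -0.0268  0.1008]
top fin [365.2 230.2] 40 [ 0.5308 -0.1095  0.1002]
top fin [404.  234.8] 50 [ 0.5186 -0.1922  0.0994]
scene cap [271.8 248.9] 119 [ 0.5947 -0.1167  0.09  ] circ 0.5941 -0.1164 0.018
scene spare [332.5 276.2] 139 [0.5744 0.0286 0.038 ] circ 0.5686 0.0293 0.0781
scene spare [441.4 272.5] 122 [0.4619 0.2617 0.038 ] circ 0.4622 0.2598 0.0185
scene spare [474.5 280.7] 128 [0.4568 0.3383 0.038 ] circ 0.4571 0.3376 0.0183
scene bolt [243.9 238.9] 45 [ 0.5782 -0.2025  0.0751] [ 0.5781 -0.2026  0.075 ]
scene bolt [302.5 266. ] 54 [ 0.6031 -0.0346  0.0747] [ 0.6034 -0.0345  0.075 ]
scene fin [258.  217.3] 27 [ 0.519  -0.1935  0.1   ]
scene fin [285.7 230.6] 34 [ 0.5344 -0.1101  0.099 ]
scene fin [316.  243.3] 35 [ 0.546  -0.0257  0.0996]
```

```bash
python3 - <<'E'
from h import *
print("ext",r.tip_extent, Ro.from_quat(r.read_state()["eef_rot"]).as_matrix().round(2).tolist())
c=optics.camera_model("wrist");print(np.array(c["tool_from_camera"]).round(3).tolist(),c["K"][0],c["k1"])
def snap(n,pos,yaw):
    print(n,r.solve_ik(pos,down(yaw)))
    r.reach(pos,down(yaw));r.hold(.2);s=r.read_state();p,d=optics.get_image("wrist")
    cv2.imwrite(f"pics/{n}.png",p[:,:,::-1]);np.savez(n,p=p,d=d,pos=s["eef_pos"],q=s["eef_rot"]);print(s["time_s"])
snap("wwell",[.4629,.1845,.26],np.pi+.0745)
snap("wbox",[.57,-.1157,.30],np.pi-.1477)
a,b=[cv2.imread(f"pics/{n}.png") for n in("wwell","wbox")]
cv2.imwrite("pics/both.png",cv2.resize(np.hstack([a,b]),(800,300)))
E
```

```text
ext 0.025 [[-0.91, 0.42, -0.0], [0.42, 0.91, -0.0], [0.0, -0.0, -1.0]]
[[-0.002, -0.964, -0.267, 0.067], [1.0, -0.002, -0.001, 0.001], [0.0, -0.267, 0.964, -0.118], [0.0, 0.0, 0.0, 1.0]] [362.44490785   0.         325.21351555] -0.036584294787415705
wwell [ 2.25352507e-01  2.90121931e-01  1.58883718e+00 -4.44089210e-16
  1.26263354e+00 -1.41994382e+00]
1.7083
wbox [-3.31998703e-01  4.20273627e-01  1.28385156e+00 -4.44089210e-16
  1.43746746e+00 -1.75509503e+00]
3.175
```

View pics/both.png

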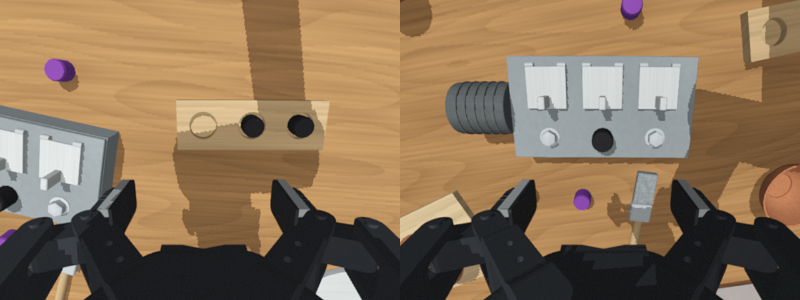

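The left half shows the empty well at wrist pixel (325,202), with the spares to its right. The right half shows the black cap at (323,224) between two steel bolts. I'll measure from these.

```bash
cat >> h.py <<'E'
def wcloud(f):
    vv,uu=np.mgrid[0:480,0:640];d,c=rays("wrist",np.c_[uu.ravel(),vv.ravel()])
    T=np.array(c["tool_from_camera"]);X=d*f["d"].reshape(-1,1)
    Rt=Ro.from_quat(f["q"]).as_matrix();P=(X@T[:3,:3].T+T[:3,3])@Rt.T+f["pos"]
    w=(d@T[:3,:3].T)@Rt.T;o=Rt@T[:3,3]+f["pos"]
    return P.reshape(480,640,3),w.reshape(480,640,3),o
def onz(w,o,m,z):
    ww=w[m];return (o+ww*((z-o[2])/ww[:,2:3]))[:,:2]
E
python3 - <<'E'
from h import *
f=np.load("wwell.npz");P,w,o=wcloud(f);Z=P[...,2]
near=np.hypot(P[...,0]-.463,P[...,1]-.186)<.028
print("rackz",np.median(Z[near&(Z>.016)]),"floorz",np.median(Z[near&(Z<.014)]))
m=near&(Z<.0145);q=onz(w,o,m,.008);print("floor",m.sum(),q.mean(0),cv2.minEnclosingCircle(q.astype(np.float32)))
v=cv2.cvtColor(f["p"],cv2.COLOR_RGB2HSV)[...,2]
for c in([.457,.2615],[.452,.3385]):
    m=(v<85)&(np.hypot(P[...,0]-c[0],P[...,1]-c[1])<.03)&(Z>.032);print("spare",np.median(Z[m]),cv2.minEnclosingCircle(onz(w,o,m,.038).astype(np.float32)))
f=np.load("wbox.npz");P,w,o=wcloud(f);Z=P[...,2];hs=cv2.cvtColor(f["p"],cv2.COLOR_RGB2HSV);v=hs[...,2]
m=(v<85)&(np.hypot(P[...,0]-.59,P[...,1]+.117)<.03)&(Z>.083);print("cap",np.median(Z[m]),cv2.minEnclosingCircle(onz(w,o,m,.09).astype(np.float32)))
for c in([.6025,-.0349],[.5776,-.2023]):
    m=(np.hypot(P[...,0]-c[0],P[...,1]-c[1])<.025)&(Z>.0725)&(Z<.08);q=onz(w,o,m,.075);print("bolt",m.sum(),np.median(Z[m]),cv2.minEnclosingCircle(q.astype(np.float32)))
for c in([.545,-.0265],[.532,-.11],[.519,-.193]):
    m=(np.hypot(P[...,0]-c[0],P[...,1]-c[1])<.025)&(Z>.09)&(Z<.106);print("fin",m.sum(),np.median(Z[m]),P[m].mean(0),cv2.minAreaRect(P[m][:,:2].astype(np.float32)))
E
```

```text
rackz 0.32581504042616266 floorz 0.008454500879037125
floor 1343 [0.46488108 0.18545012] ((0.46507930755615234, 0.1853991150856018), 0.021855128929018974)
spare 0.3045307891105179 ((0.6175724864006042, 0.43002191185951233), 0.24906975030899048)
spare 0.03797953753599767 ((0.4508731961250305, 0.3383863568305969), 0.016945509240031242)
cap 0.3521662114822246 ((0.7365452647209167, -0.13925665616989136), 0.1653946191072464)
bolt 395 0.07516081156291943 ((0.6022295355796814, -0.035825762897729874), 0.012205533683300018)
bolt 416 0.07517896435687038 ((0.5766123533248901, -0.20272813737392426), 0.012385631911456585)
fin 301 0.10175741169959021 [ 0.54467608 -0.0278993   0.10046681] ((0.5450441241264343, -0.026949355378746986), (0.010244034230709076, 0.017865244299173355), 82.85059356689453)
fin 241 0.1021184099395134 [ 0.53204481 -0.11001074  0.10194919] ((0.5321798920631409, -0.11004425585269928), (0.009572017006576061, 0.017133833840489388), 81.48621368408203)
fin 306 0.10177344384295357 [ 0.51932753 -0.19308327  0.10046214] ((0.519361138343811, -0.19410830736160278), (0.010797010734677315, 0.018014833331108093), 77.83726501464844)
```

```bash
python3 - <<'E'
from h import *
f=np.load("wbox.npz");P,w,o=wcloud(f);Z=P[...,2];v=cv2.cvtColor(f["p"],cv2.COLOR_RGB2HSV)[...,2]
m=(v<85)&(np.hypot(P[...,0]-.59,P[...,1]+.117)<.03)&(Z>.083)&(Z<.097)
c,rad=cv2.minEnclosingCircle(onz(w,o,m,.09).astype(np.float32));print("cap",c,rad)
c=(np.array(c)+[.5895,-.117])/2
assert np.hypot(*(c-[.5896,-.1182]))<.004
q=down(np.pi-.1477)
r.reach([*c,.16],q);command_gripper(.065,20)
print(r.move_straight([*c,.100],q,speed=.1,max_force=8))
command_gripper(.02,25);s=r.read_state();print(c,s["grip_width"],s["grip_force"],s["contact_force"],s["eef_pos"])
r.move_straight([*c,.20],q,speed=.15);s=r.read_state();print(s["grip_width"],s["grip_force"],s["time_s"])
E
```

```text
cap (0.5892044305801392, -0.11820521950721741) 0.01677953079342842
False
[ 0.58935222 -0.11760261] 0.03187370448084875 25.161412367597222 [-1.45168149 -3.4702246   5.03916343] [ 0.58967884 -0.11840728  0.10096779]
0.031827355238617606 25.646765353158116 6.15
```

```bash
python3 - <<'E'
from h import *
q=down(np.pi+.0745);W=[.4643,.1855]
r.reach([*W,.13],q);p,d=optics.get_image("wrist");cv2.imwrite("pics/held.png",p[:,:,::-1])
t,_=optics.get_image("top");s,_=optics.get_image("scene")
cv2.imwrite("pics/held3.png",np.hstack([cv2.resize(p[:,:,::-1],(400,300)),cv2.resize(s[200:320,350:510,::-1],(400,300))]))
s=r.read_state();print(s["eef_pos"],s["grip_width"],s["time_s"])
E
```

```text
[0.46519888 0.18463035 0.13015574] 0.03113020302627256 7.5667
```

View pics/held3.png

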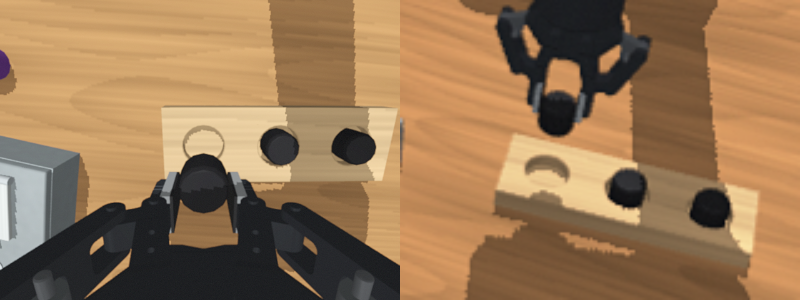

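The cap is held upright between the pad tips and the well is clear below it. Lowering with a force stop.

```bash
python3 - <<'E'
from h import *
q=down(np.pi+.0745);W=[.4643,.1855]
r.move_straight([*W,.07],q,speed=.15)
h=r.move_straight([*W,.049],q,speed=.03,max_force=4);s=r.read_state();print(h,s["eef_pos"],s["contact_force"],s["grip_width"])
command_gripper(.05);r.hold(.3);s=r.read_state();print(s["eef_pos"],s["contact_force"],s["grip_width"])
r.move_straight([*W,.2],q,speed=.2);p,d=optics.get_image("wrist");s=r.read_state();print(s["time_s"])
np.savez("wp",p=p,d=d,pos=s["eef_pos"],q=s["eef_rot"])
f=np.load("wp.npz");P,w,o=wcloud(f);Z=P[...,2];v=cv2.cvtColor(p,cv2.COLOR_RGB2HSV)[...,2]
m=(v<85)&(np.hypot(P[...,0]-W[0],P[...,1]-W[1])<.035)&(Z>.03)&(Z<.08)
print("cap top z",np.percentile(Z[m],[5,50,95]),cv2.minEnclosingCircle(onz(w,o,m&(Z>.034),.038).astype(np.float32)))
p,d=optics.get_image("scene")
cv2.imwrite("pics/placed.png",np.hstack([cv2.resize(f["p"][...,::-1],(400,300)),cv2.resize(p[210:315,370:510,::-1],(400,300))]))
E
```

```text
True [0.46390211 0.18541594 0.04893072] [-0.28685199 -0.43104738  5.09110733] 0.03159322017376561
[0.46346616 0.18529172 0.04846118] [ 1.39378787 -0.06461968  0.35993233] 0.049885781361099904
10.3833
cap top z [0.03498004 0.03791609 0.03915828] ((0.463185578584671, 0.18542568385601044), 0.016458231955766678)
```

View pics/placed.png

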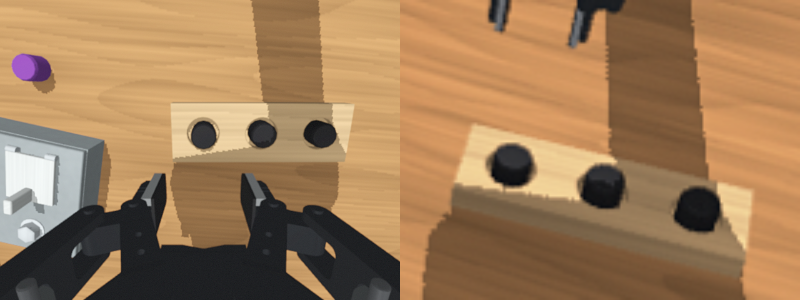

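The wrist and scene crops show the cap seated in the end well, with its top at 38 mm (expected 38) and about 1 mm off centre. Next, tap the bolts.

```bash
python3 - <<'E'
from h import *
q=down(np.pi-.1477)
B={"middle":[.5898,-.119],"left":[.6024,-.0354],"right":[.5771,-.2025]}
r.reach([*B["middle"],.15],q);command_gripper(0,20)
for n,b in B.items():
    r.move_straight([*b,.125],q,speed=.2);z0=r.read_state()["contact_force"][2]
    h=r.move_straight([*b,.083],q,speed=.03,max_force=12);r.hold(.2);s=r.read_state()
    print(n,h,s["eef_pos"].round(4),s["contact_force"][2]-z0,s["time_s"],s["grip_width"])
    r.move_straight([*b,.125],q,speed=.15)
    if s["eef_pos"][2]<.0955: print("loose:",n);break
E
```

```text
middle True [ 0.5898 -0.119   0.0998] 7.296274351593862 13.575 5.174928709619179e-05
left True [ 0.6023 -0.0353  0.0997] 6.312764270650543 15.55 0.00019365156276453862
right True [ 0.5771 -0.2025  0.0927] 8.478405729848314 18.0917 0.0001173563523105002
loose: right
```

The right bolt is the loose one: the stop was 7 mm lower than on the other two. Next I'll grip the right fin and lift along its hinge arc, leaning the tool halfway.

```bash
python3 - <<'E'
from h import *
yaw=-.1477;bx=np.array([np.cos(yaw),np.sin(yaw),0]);by=np.array([-np.sin(yaw),np.cos(yaw),0]);R0=Ro.from_quat(down(np.pi+yaw))
F=np.array([.5193,-.1937,.092]);H=F-.053*bx-[0,0,.028]
def wp(th):
    t=-th*by;G=H+Ro.from_rotvec(t).apply(F-H);R=Ro.from_rotvec(.5*t)*R0
    return G-.006*R.as_matrix()[:,2],R.as_quat()
W=[wp(t) for t in np.linspace(0,.92,9)]
print([r.solve_ik(*w) is not None for w in W])
q=W[0][1]
r.reach([F[0],F[1],.15],q);command_gripper(.035,20)
print("touch",r.move_straight(W[0][0],q,speed=.06,max_force=8))
command_gripper(0,40);s=r.read_state();print(s["grip_width"],s["grip_force"],s["eef_pos"],s["contact_force"])
if s["grip_width"]>.006:
    for w in W[1:]:
        h=r.move_straight(*w,speed=.05,max_force=30);s=r.read_state();print(h,s["contact_force"].round(1),round(s["grip_width"],4))
        if h:break
r.hold(.3);s=r.read_state();print(s["eef_pos"],W[-1][0],s["grip_force"],s["time_s"])
p,d=optics.get_image("scene");np.savez("fin",p=p,d=d);cv2.imwrite("pics/fin.png",cv2.resize(p[170:320,180:380,::-1],(800,600)))
E
```

```text
[True, True, True, True, True, True, True, True, True]
touch False
0.009174341441307616 41.54864966869354 [ 0.51947119 -0.19449335  0.09856026] [-1.67389304 -4.65588413  2.88432181]
False [ 1.2 -4.9 -4.6] 0.0097
False [ 0.4 -4.6 -4.8] 0.0091
False [ 2.  -4.6 -5.1] 0.0092
False [ 1.8 -5.5 -4.4] 0.0094
False [ 2.8 -4.3 -5.4] 0.0095
False [ 1.6 -3.7 -5.7] 0.009
False [ 3.  -4.1 -5.1] 0.0094
False [ 3.5 -4.1 -3.8] 0.0094
[ 0.4744576  -0.18768524  0.12889605] [ 0.47396695 -0.18695519  0.12850617] 40.09109973907471 23.275
```

View pics/fin.png

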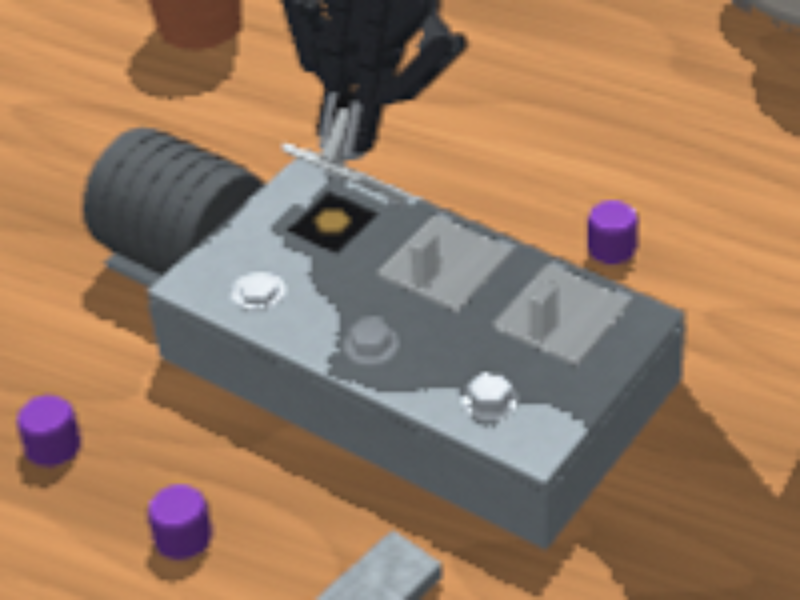

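The crop shows the right bolt sunk and the right cover up with its nut exposed. The cover looks edge-on from this camera, which puts it at about 0.85–0.92 rad. The fin is gripped at 40 N and the other two covers are shut, so I'm handing in.

```bash
python3 -c "
from h import *
print(r.finish_job())"
```

```text
the job is handed in; nothing more can be done
None
```

The job is handed in, result not reported: the dust cap is in the formerly empty well, the right bolt was the loose one (sank 7 mm), and its cover is held open at about 0.9 rad (estimated, limit 0.70) with the other two shut.

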